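Lever a stuck lid off its seal and hold it ajar

TASK

The hinged lid of the dry-storage box is stuck on its seal. Pick up the flat pry lever by its handle, slide its blade into the gap under the lid's front lip and, resting the blade on the ledge below, lever the lid up until the seal lets go; finish while still holding it there with the lever, its front edge standing open 1 to 3 cm, the lever in the gripper and clear of the bench. Do not touch the lid with the gripper, do not throw it wide open, and leave the stopper, timer and weighing boat where they are.

Things in the scene. Friction and masses are not known exactly. Their poses are not given: they have to be found in the camera images.
- lever_mid (a point): Pry lever, loose on the bench, 195 mm long: black handle 110 mm long and 18 x 18 mm in section, then a thin steel blade 20 mm wide, 3 mm thick, standing 82 mm out of the handle's 6 mm steel collar (21 mm wide), in line with the handle at half its thickness. This point is the centre of the handle (9 mm above the bench when lying); x points along the lever to the blade, z up. Mass 70 to 120 g; it balances about 6 mm from this point toward the blade.
- lever_tip (a point): Middle of the tip of the lever's blade, 140 mm along x from lever_mid, same axes.
- lever_butt (a point): Rear end of the lever's handle, 55 mm behind lever_mid on its centre line.
- lever: The same pry lever; origin on the underside of its handle, 9 mm below lever_mid, same axes.
- box: White dry-storage box screwed to the bench, 120 mm deep (x) and 150 mm wide (y), walls up to 134 mm; its front faces its own -x. Origin at the centre of its underside, z up.
- ledge: Steel ledge fixed on the box's front wall, 44 mm deep, 150 mm wide, 14 mm thick with rounded edges; its flat top is 127 mm above the bench. Origin in the middle of its top where it meets the front wall; x to the rear of the box. The ledge's front edge is the fulcrum.
- ledge_front (a point): Middle of the front edge of the ledge's top, 104 mm in front of the box's origin and 127 mm above the bench; x points to the rear of the box (the direction in which the blade goes in).
- lid_lip (a point): Middle of the front edge of the grey lid's underside, 137 mm above the bench when shut, 170 mm from the hinge line. The lid is 172 x 156 x 12 mm (a raised middle panel adds 2.5 mm), hinged along the box's rear edge 137 mm above the bench, and stands 50 mm out over the ledge. The gap between ledge and lid is 10 mm high, 44 mm deep (the box's front wall ends it) and open at the front and sides.
- lid (a joint): Hinge angle of the lid: 0 shut, growing as the front rises (0.1 rad lifts the front edge 17 mm). The seal resists with about 10 N (the lid's weight included), felt at a blade tip near the box's front wall, over the first 0.04 to 0.05 rad and then lets go; after that only the lid's weight (0.25 to 0.5 kg, 1.5 to 3.5 N there) is left, and it falls shut when not held.
- lid_panel: The lid itself; origin in the middle of the hinge line, x to the rear of the box when shut.
- stopper: Bystander: off-white rubber stopper, 35 mm across, 28 mm tall, loose; origin under its centre.
- timer_unit: Bystander: flat white timer, 66 x 62 x 14 mm, loose; origin under its centre.
- boat: Bystander: white square weighing boat, 76 x 76 x 19 mm, loose; origin under its centre.

How it is judged:
By the outcome, as a careful person would: the job done as asked, in the order asked, and still so for the second after the job is handed in, while the arm keeps its last pose, push and grip.
It also fails if it takes over 54 s, if anything falls off the work surface, if the arm or the gripper's body presses on something with over 40 N, if the wrist force passes 120 N, or if a joint passes its speed limit or range.

ROBOT

A 6-joint arm with a two-finger parallel gripper is mounted at the origin on a cart in front of the work surface, level with it; the furniture and walls round the work are solid. World frame = base frame: x ahead of the robot, y to its left, z up, the work surface at z = 0. Lengths are in m, angles in rad, forces in N, time in s.
With the tool pointing down it reaches from about 0.325 to 0.925 m from the base axis. Payload 3.1 kg.
Tool frame: the origin (TCP) lies at the very end of the fingers, on their centre line; the grasp point (between the pads) lies 19 mm behind it (ctrl.grip_point_offset is the distance from the TCP to the grasp point, in m); z points along the fingers, y is the line along which they close (so a half turn about z gives the same grasp; the last joint's range is limited). The gripper opens to 85 mm and grips with 20 to 120 N. Pads are 22 mm wide; open, the fingers measure 114 mm over their backs; the gripper's body (76 mm by 85 mm) begins 54 mm behind the grasp point. The pads swing forward as they close: fully open they stand 13 mm farther back than shut.
Start: joints at [1.137, 0.217, 1.613, -0, 1.311, -0.112], TCP at [0.198, 0.593, 0.231] pointing down, gripper open.
Joint ranges: [-2.75, 2.75], [-0.78, 2.1], [0.31, 2.55], [-1.13, 4.27], [0.13, 2.63], [-2.58, 2.58]. Speed limits (rad/s): [2.79, 2.79, 3.14, 3.14, 3.14, 3.14].

INTERFACE

Orientations are given as [roll, pitch, yaw] about the fixed x, y, z axes, in that order (R = Rz(yaw) Ry(pitch) Rx(roll)).
In Python, from bench import ctrl, cams, job, nets gives the robot as it stands. The module is installed in compiled form; this text tells all that it offers.
- The arm moves only by the tool step_arm, never from a script. Its argument "targets" is one flat list of numbers, 7 for each row, row after row: the shift along the tool's x, y, z in units of 60 mm (1.0 is 60 mm), then the turn, a rotation vector about the tool's x, y, z in units of 5 degrees (1.0 is 5 degrees), then the finger opening in mm, from 0 to 85.4. In form: [dx, dy, dz, rx, ry, rz, fingers, dx, dy, dz, rx, ry, rz, fingers, ...]. A call has 1 to 12 rows; each row shifts and turns the commanded pose from where the row before left it, along the tool's axes as they then stand; what a row does not reach is not made up. A row lasts 1/8 s, in which the tool goes at most 62.5 mm and 10.7 degrees, less where a joint would pass 70% of its speed; a pose out of reach is approached as far as the arm can. A call is refused whole if a number of a shift passes 1 or a number of a turn 1, either way. A call with a gripper value outside its range is refused whole. The fingers move at their own pace and stop on an object; "grip_force" is the grip in N (left out, the last holds). Time passes only in rows, so rows that do not move let the fingers close. It gives the time, the measured TCP pose, the force, the opening and the grip force at its end, in the units of the state.
- ctrl.get_obs(): the state, without advancing time (a new reading comes with each control period).
- cams.read_camera(name): name is "scene" or "top" or "wrist"; returns a dict with "color" (480x640x3 uint8, blue, green, red), "z_map" (480x640 float32, m along the optical axis (not along the pixel's ray), 0 where there is no reading), "fx", "fy", "cx", "cy" (pixels), "R" (3x3) and "t" (3): a world point X has camera coordinates R X + t. Camera axes: x right, y down, z forward; pixel columns grow to the right and rows downward; lengths in m; the calibration is good to about 2 mm. A picture is of the moment at which its call begins.
- job.close_job(): hands the job in; it is judged then, once.
Trained networks look in a picture, given as the dict that the camera call returned (one of the last four; its "shot" number tells which), for a name from the list of things; names that differ only in an ending like _2 or _b are one class to them, and where a whole thing is asked for, a point or a joint stands for the part that bears it (a point fixed in the world has none). Each returns a list of dicts, best first, with "confidence" (0 to 1); they miss things now and then, are a little off and sometimes report something else, mostly with a low value. They report only what shows in the picture. A call takes as long as a camera call.
- nets.find_in(picture, target): "bbox" ([left, top, right, bottom] in pixels, round what is visible of it).
The state is a dict: "t": time; "joints": joint angles; "qd": joint speeds; "tau": joint torques, N m; "ee_pos": TCP position; "ee_rot": TCP orientation; "wrist_force": force on the tool from outside, world axes, zero at the start; "torque": the same for the moment, N m; "grip_width": finger opening in m; "finger_force": force on a finger pad.
Only numpy, scipy, OpenCV 4.12 (cv2) and the standard library are available. Lean on these libraries where they do the work, as an engineer would, in place of code of your own. Each camera call takes 0.05 s, during which the arm holds its last target. There are 200 camera calls.

## Working session

There is one attempt and no reset: what is moved stays moved. The work goes in short steps, Python scripts to look and compute and a tool call to move; the robot and the scene stay as the last step left them, time stands still between calls to the robot, and variables do not carry over. Pictures are saved under pics/ and viewed, at most 10 in all, crops included, and the job is handed in when it is done.

Besides the shell and the picture viewer there is one more tool, called after "Emit:" as name(argument=value, ...) on one line, values as JSON. step_arm: Moves the arm, as the interface text tells. Its arguments: {"type":"object","properties":{"targets":{"type":"array","items":{"type":"number"}},"grip_force":{"type":"number"}},"required":["targets"]}

```bash
mkdir -p pics
cat > h.py <<'E'
import numpy as np, cv2
from scipy.spatial.transform import Rotation as Ro
from bench import ctrl, cams, job, nets
def cloud(p):
    z=p["z_map"]; v,u=np.mgrid[:480,:640]
    c=np.stack([(u-p["cx"])/p["fx"]*z,(v-p["cy"])/p["fy"]*z,z],-1)
    w=(c-np.array(p["t"]).ravel())@np.array(p["R"]); w[z==0]=np.nan
    return w
def proj(p,X):
    c=np.asarray(X)@np.array(p["R"]).T+np.array(p["t"]).ravel()
    return c[...,:2]/c[...,2:]*[p["fx"],p["fy"]]+[p["cx"],p["cy"]]
E
python3 - <<'E'
from h import *
print({k:np.round(v,3) for k,v in ctrl.get_obs().items()})
for n in ["top","scene"]:
    p=cams.read_camera(n); cv2.imwrite(f"pics/{n}0.png",p["color"]); w=cloud(p)
    np.savez(f"{n}0.npz",w=w,c=p["color"])
    for t in ["lever","box","ledge","lid_panel","stopper","timer_unit","boat"]:
        for d in nets.find_in(p,t)[:1]:
            b=np.array(d["bbox"]).astype(int); q=w[b[1]:b[3],b[0]:b[2]].reshape(-1,3)
            print(n,t,b,round(d["confidence"],2),np.round(np.nanmedian(q,0),3))
E
```

```text
{'t': np.float64(0.0), 'joints': array([ 1.137,  0.218,  1.615,  0.   ,  1.311, -0.112]), 'qd': array([ 0.001, -0.002,  0.001, -0.001,  0.001, -0.001]), 'tau': array([ 1.0000e-03, -3.9685e+01, -3.0385e+01, -0.0000e+00,  1.0000e-02,
       -0.0000e+00]), 'ee_pos': array([0.197, 0.592, 0.23 ]), 'ee_rot': array([-3.139, -0.   ,  2.82 ]), 'wrist_force': array([ 0.276, -0.459, -1.007]), 'torque': array([-0.031, -0.022,  0.044]), 'finger_force': np.float64(0.0), 'grip_width': np.float64(0.086)}
top lever [411 241 431 322] 0.62 [ 0.476 -0.143  0.003]
top box [242 127 335 224] 0.63 [0.697 0.167 0.148]
top lid_panel [242 126 338 226] 0.89 [0.697 0.164 0.148]
top stopper [369 232 380 247] 0.7 [ 0.571 -0.03   0.027]
top timer_unit [241 126 335 225] 0.64 [0.697 0.169 0.148]
top boat [165 196 200 230] 0.83 [0.624 0.429 0.004]
scene lever [311 320 390 345] 0.67 [ 0.472 -0.148  0.001]
scene box [307 203 379 275] 0.62 [0.66  0.154 0.065]
scene ledge [315 224 366 249] 0.73 [0.644 0.139 0.101]
scene lid_panel [311 202 380 232] 0.84 [0.671 0.168 0.148]
scene timer_unit [222 244 245 256] 0.7 [0.438 0.396 0.013]
scene boat [266 227 297 244] 0.57 [0.622 0.433 0.003]
```

View pics/top0.png

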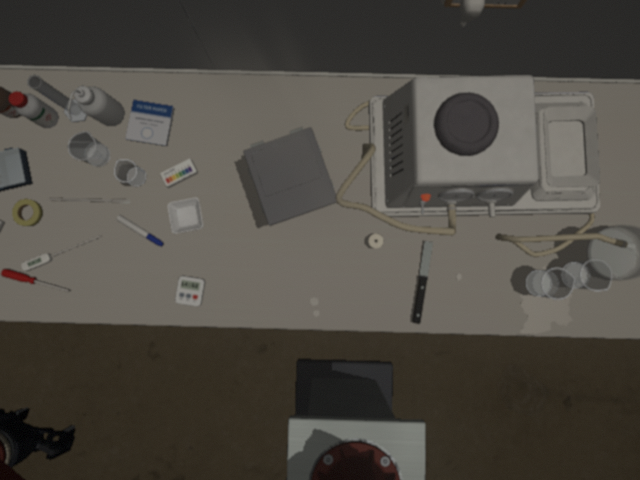

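View pics/scene0.png

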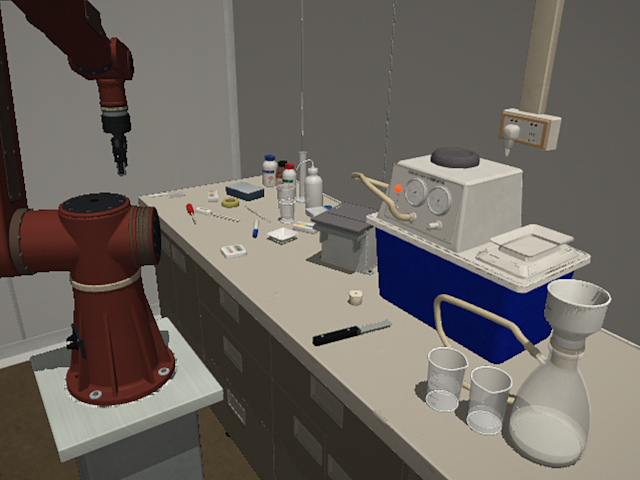

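The top view shows the lever at (416,322) to (428,241), with its blade pointing away from the robot. The lid is at (242–336, 127–225), its hinge knuckles on the far edge and its front facing the robot. The stopper is at (375,241). Next I'll measure these precisely.

Run:
```python
from h import *
d=np.load("top0.npz"); w=d["w"]; c=d["c"].astype(int)
m=np.zeros((480,640),bool); m[110:240,225:350]=1
q=w[m&(w[...,2]>.138)&(w[...,2]<.16)]
r=cv2.minAreaRect((q[:,:2]*1000).astype(np.float32)); print("lid",r,np.round(cv2.boxPoints(r),0).tolist(),np.nanmedian(q[:,2]))
q2=w[m&(w[...,2]>.02)&(w[...,2]<.135)];print(len(q2),np.round(q2[:5],3))
m[:]=0; m[236:328,405:440]=1
for n,s in (("handle",m&(c.sum(2)<150)),("raised",m&(w[...,2]>.005))):
    q=w[s]; q=q[~np.isnan(q[:,0])]; r=cv2.minAreaRect((q[:,:2]*1000).astype(np.float32)); print(n,len(q),r,np.round(np.percentile(q[:,2],[10,50,90]),4))
d=np.load("scene0.npz"); w=d["w"]
m[:]=0;m[195:290,290:400]=1
for lo,hi in((.12,.13),(.138,.16)):
    q=w[m&(w[...,2]>lo)&(w[...,2]<hi)&(w[...,0]<.85)]; print(len(q)); r=cv2.minAreaRect((q[:,:2]*1000).astype(np.float32)); print(r,np.round(cv2.boxPoints(r)).tolist())
for n in("top","scene"):
    im=cv2.imread(f"pics/{n}0.png")
    im=im[110:335,225:450] if n=="top" else im[190:360,290:420]
    cv2.imwrite(f"pics/{n}0c.png",cv2.resize(im,None,fx=2.6 if n=="top" else 3.4,fy=2.6 if n=="top" else 3.4,interpolation=2))
```

```text
lid ((697.0652465820312, 164.80848693847656), (180.64263916015625, 155.92457580566406), 20.95265769958496) [[585.0, 205.0], [641.0, 60.0], [809.0, 124.0], [754.0, 270.0]] 0.1498834272923566
0 []
handle 357 ((433.67669677734375, -139.3947296142578), (18.32830047607422, 107.69700622558594), 82.81488800048828) [0.0114 0.0174 0.0207]
raised 773 ((474.7748107910156, -146.3753662109375), (211.86941528320312, 78.53447723388672), 0.8783494234085083) [0.0068 0.0137 0.0199]
394
((666.8214111328125, 43.15638732910156), (128.1851348876953, 335.80267333984375), 4.33082914352417) [[590.0, 206.0], [616.0, -129.0], [743.0, -119.0], [718.0, 215.0]]
1429
((696.0030517578125, 70.04399108886719), (198.56500244140625, 378.41607666015625), 5.710608959197998) [[578.0, 248.0], [616.0, -128.0], [814.0, -108.0], [776.0, 268.0]]
```

View pics/scene0c.png

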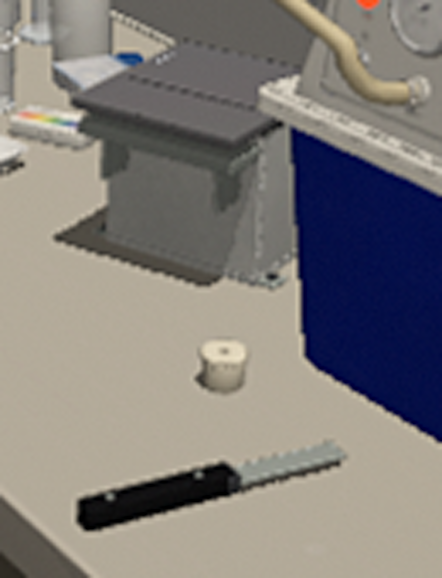

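The lever's yaw is about −7° and its handle centre is near (0.434, −0.139). The box's yaw is about 21° and the lid lip is near (0.613, 0.133). I'll move above the lever.

Emit:
step_arm(targets=[-0.475,-0.644,0,0,0,0,60,-0.475,-0.644,0,0,0,0,60,-0.475,-0.644,0,0,0,0,60,-0.475,-0.644,0,0,0,0,60,-0.475,-0.644,0,0,0,0,60,-0.475,-0.644,0,0,0,0,60,-0.475,-0.644,0,0,0,0,60,-0.475,-0.644,0,0,0,0,60,-0.475,-0.644,0,0,0,0,60,-0.475,-0.644,0,0,0,0,60,-0.475,-0.644,0,0,0,0,60,-0.475,-0.644,0,0,0,0,60])

```text
t: 2.3
ee_pos: [0.3759, 0.0434, 0.2318]
ee_rot: [3.141, 0.002, 2.82]
wrist_force: [0.6, 0.6, 0.3]
grip_width: 0.0599
finger_force: 0.0
```

Emit:
step_arm(targets=[-0.475,-0.644,0,0,0,0,60,-0.475,-0.644,0,0,0,0,60,-0.475,-0.644,0,0,0,0,60,-0.475,-0.644,0,0,0,0,60,0,0,0,0,0,-0.75,60,0,0,0,0,0,-0.75,60,0,0,0,0,0,-0.74,60,0,0,0,0,0,0,60])

```text
t: 3.3
ee_pos: [0.4347, -0.1379, 0.2314]
ee_rot: [-3.141, 0.0, 3.014]
wrist_force: [0.0, 0.1, 0.6]
grip_width: 0.0596
finger_force: 0.0
```

Run:
```python
from h import *
p=cams.read_camera("wrist"); cv2.imwrite("pics/w1.png",p["color"]); w=cloud(p); np.savez("w1.npz",w=w,c=p["color"])
print(nets.find_in(p,"lever")[:2])
z=w[...,2]; c=p["color"].astype(int).sum(2)
s=(z>.012)&(z<.022)&(np.hypot(w[...,0]-.434,w[...,1]+.139)<.075)
q=w[s]; print(len(q),cv2.minAreaRect((q[:,:2]*1000).astype(np.float32)),np.median(q[:,2]), [len(q[c[s]<150])])
q=w[s&(c<150)]; print(cv2.minAreaRect((q[:,:2]*1000).astype(np.float32)))
```

```text
[{'bbox': [301.9, 135.7, 326.0, 326.6], 'confidence': 0.78}]
2345 ((440.5693664550781, -141.20574951171875), (20.52352523803711, 126.06639099121094), 82.42384338378906) 0.01803468175894844 [2081]
((432.86260986328125, -139.15774536132812), (18.491622924804688, 110.24800109863281), 82.42111206054688)
```

View pics/w1.png

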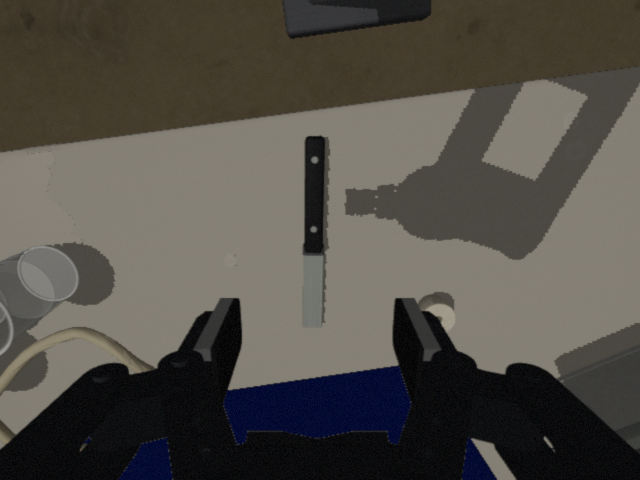

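The wrist view confirms the handle at (315,195), between the fingers, with the blade pointing toward (312,325). The measured size matches what was given. I'll descend.

Emit:
step_arm(targets=[0.03,-0.02,0.7,0,0,0.1,60,0,0,0.7,0,0,0,50,0,0,0.7,0,0,0,50,0,0,0.6,0,0,0,50,0,0,0.5,0,0,0,50,0,0,0.3,0,0,0,50,0,0,0.2,0,0,0,50,0,0,0,0,0,0,50])

```text
t: 4.4
ee_pos: [0.4323, -0.1385, 0.0087]
ee_rot: [3.141, -0.002, 3.006]
wrist_force: [-0.9, 1.0, -1.1]
grip_width: 0.0503
finger_force: 0.0
```

Emit:
step_arm(targets=[0,0,0.08,0,0,0,35,0,0,0,0,0,0,10,0,0,0,0,0,0,10,0,0,0,0,0,0,10,0,0,0,0,0,0,10,0,0,0,0,0,0,10], grip_force=100)

```text
t: 5.15
ee_pos: [0.4335, -0.1391, 0.0054]
ee_rot: [-3.141, 0.001, 3.007]
wrist_force: [-1.1, 1.0, 6.4]
grip_width: 0.0154
finger_force: 98.9
```

Emit:
step_arm(targets=[0,0,-0.2,0,0,0,10,0,0,-0.4,0,0,0,10,0,0,-0.6,0,0,0,10,0,0,-0.7,0,0,0,10,0,0,-0.7,0,0,0,10,0,0,-0.5,0,0,0,10,0,0,0,0,0,0,10])

```text
t: 6.02
ee_pos: [0.4347, -0.1397, 0.1937]
ee_rot: [-3.139, 0.007, 3.007]
wrist_force: [-0.5, 0.1, -0.7]
grip_width: 0.0153
finger_force: 98.2
```

```bash
cat > lev.py <<'E'
from h import *
def lever(p,save=None):
    """points of the lever in tool frame from the wrist picture"""
    o=ctrl.get_obs(); R=Ro.from_euler("xyz",o["ee_rot"]).as_matrix(); T=np.array(o["ee_pos"])
    w=cloud(p); L=(w-T)@R
    if save: cv2.imwrite(save,p["color"])
    m=(abs(L[...,1])<.014)&(L[...,0]>-.16)&(L[...,0]<.075)&(L[...,2]>-.03)&(L[...,2]<.015)
    return L,m,R,T,w,o
E
python3 - <<'E'
from lev import *
p=cams.read_camera("wrist"); L,m,R,T,w,o=lever(p,"pics/w2.png")
print(np.round(o["wrist_force"],1),np.round(o["torque"],2),o["grip_width"],T)
for a in np.arange(-.16,.08,.01):
    q=L[m&(abs(L[...,0]-a)<.005)]
    if len(q): print(round(a,2),len(q),np.round([np.median(q[:,1]),np.median(q[:,2]),q[:,1].min(),q[:,1].max()],4))
q=L[m]; print(q[:,0].min(),q[:,0].max())
E
```

```text
[ 0.3  0.2 -1.6] [-0.01  0.02  0.01] 0.015374148532475047 [ 0.43324882 -0.13895531  0.19141426]
-0.05 744 [ 0.0003 -0.0148 -0.0101  0.0109]
-0.04 875 [ 0.0003 -0.0151 -0.0085  0.0094]
-0.03 899 [ 0.0003 -0.0151 -0.0083  0.0093]
-0.02 887 [ 0.0003 -0.0151 -0.0082  0.0091]
-0.01 999 [ 0.0007 -0.0152 -0.0072  0.0081]
0.0 1066 [ 0.0003 -0.0152 -0.0072  0.0082]
0.01 2176 [-0.0001 -0.0153 -0.0138  0.014 ]
0.02 1257 [ 0.0003 -0.0149 -0.0085  0.0095]
0.03 1319 [ 0.0007 -0.0149 -0.0084  0.0094]
0.04 1425 [ 0.0007 -0.0149 -0.0085  0.0096]
0.05 1629 [ 0.0007 -0.0145 -0.0084  0.0094]
-0.05448563412658362 0.05416283434378228
```

View pics/w2.png

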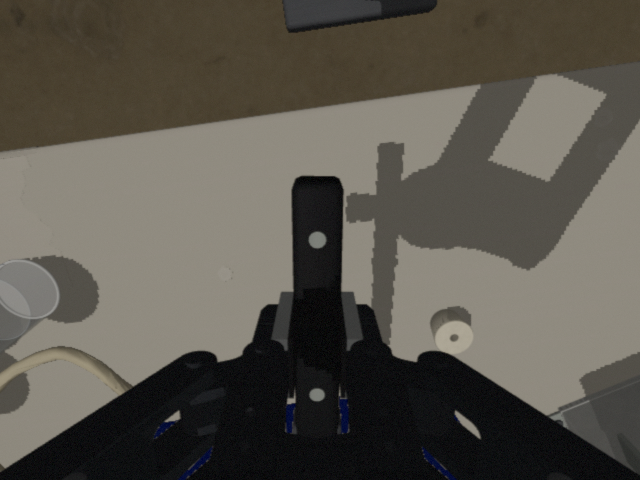

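The grasp is good: the handle is centred and level, with its top 15 mm behind the TCP. I'll carry the lever to a point in front of the box and yaw it to the box's direction.

Emit:
step_arm(targets=[0.04,0.4,0,0,0,0,10,0,0.6,0,0,0,0,10,0,0.7,0,0,0,0,10,0,0.7,0,0,0,0,10,0,0.6,0,0,0,0,10,0,0.4,0,0,0,0,10,0,0.16,0,0,0,0,10,0,0,0,0,0,0,10])

```text
t: 7.08
ee_pos: [0.4582, 0.0732, 0.1891]
ee_rot: [-3.141, -0.003, 3.008]
wrist_force: [0.2, -0.7, -1.3]
grip_width: 0.0151
finger_force: 98.2
```

Emit:
step_arm(targets=[0,0,0,0,0,-0.73,10,0,0,0,0,0,-1,10,0,0,0,0,0,-1,10,0,0,0,0,0,-1,10,0,0,0,0,0,-1,10,0,0,0,0,0,-1,10,0,0,0,0,0,0,10])

```text
t: 7.95
ee_pos: [0.4588, 0.0721, 0.19]
ee_rot: [-3.141, -0.001, -2.779]
wrist_force: [0.9, 0.4, -0.0]
grip_width: 0.0149
finger_force: 98.2
```

Run:
```python
from lev import *
o=ctrl.get_obs(); print(o["ee_pos"],np.degrees(o["ee_rot"]),np.round(o["joints"],3))
for n in("scene","top"):
    p=cams.read_camera(n); w=cloud(p); np.savez(n+"1.npz",w=w,c=p["color"])
    im=p["color"]
    R=Ro.from_euler("xyz",o["ee_rot"]).as_matrix()
    print(n,proj(p,o["ee_pos"]+R@[-.14,0,-.006]))
    if n=="scene":
        cv2.imwrite("pics/s3.png",cv2.resize(im[150:300,230:430],None,fx=4,fy=4,interpolation=2))
    else:
        m=np.zeros((480,640),bool); m[110:240,225:350]=1
        q=w[m&(w[...,2]>.138)&(w[...,2]<.16)]
        r=cv2.minAreaRect((q[:,:2]*1000).astype(np.float32)); print(r)
        # blade
        d=np.array([np.cos(np.radians(20.95)),np.sin(np.radians(20.95))]); rel=w[...,:2]-o["ee_pos"][:2]
        a=rel@d; b=rel@[-d[1],d[0]]; s=(a>.06)&(a<.16)&(abs(b)<.03)&(w[...,2]>.16)
        print("blade",s.sum(),a[s].max() if s.any() else 0,np.median(b[s]),np.median(w[s][:,2]))
        # lid in box-yaw frame: tilt check
        print(np.round(np.nanpercentile(q[:,2],[5,50,95]),4))
```

```text
[0.45883645 0.07213794 0.19004998] [-1.79992225e+02 -5.33568098e-02 -1.59231632e+02] [ 0.005 -0.092  2.02  -0.     1.215 -1.928]
scene [328.99957542 209.51009905]
top [307.06941952 221.59099823]
((697.0418701171875, 164.63726806640625), (181.1550750732422, 156.1234893798828), 21.06941795349121)
blade 396 0.14059283837150172 -4.8791543742583254e-05 0.19518842692506239
[0.1457 0.1499 0.1539]
```

View pics/s3.png

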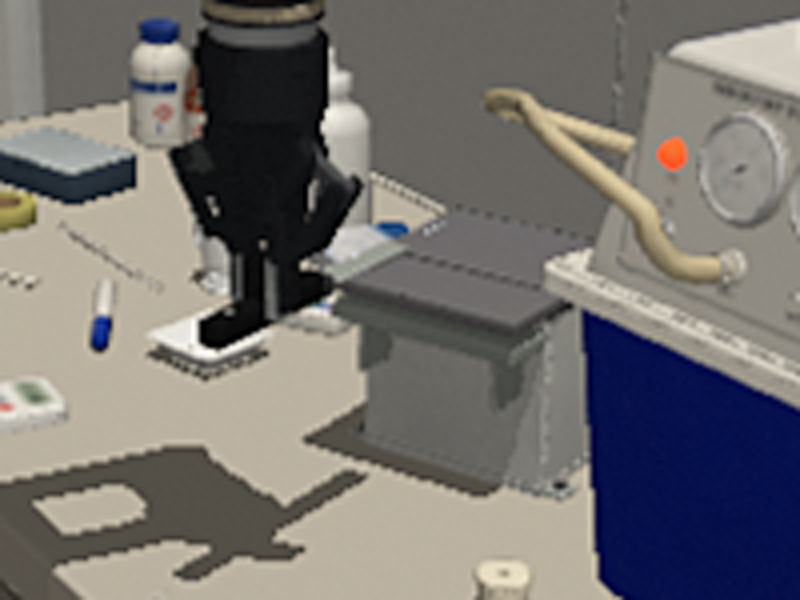

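The lever is level and pointing at the lid, with its tip about 25 mm short of the lip. I'll lower it to gap height and check that height relative to the lid in one camera.

Emit:
step_arm(targets=[0,0,0.2,0,0,0,10,0,0,0.4,0,0,0,10,0,0,0.3,0,0,0,10,0,0,0.16,0,0,0,10,0,0,0,0,0,0,10,0,0,0,0,0,0,10])

```text
t: 8.8
ee_pos: [0.4598, 0.0732, 0.1275]
ee_rot: [-3.141, 0.001, -2.777]
wrist_force: [0.2, -0.8, -1.8]
grip_width: 0.0153
finger_force: 98.2
```

```bash
cat > ck.py <<'E'
from lev import *
o=ctrl.get_obs(); print(np.round(o["ee_pos"],4),np.round(np.degrees(o["ee_rot"]),2),np.round(o["wrist_force"],1),np.round(o["torque"],2),o["grip_width"])
d=np.array([np.cos(np.radians(21)),np.sin(np.radians(21))]); lip=np.array([.6126,.1323])
for n in("top","scene"):
    w=np.median([cloud(cams.read_camera(n)) for _ in range(3)],0)
    rel=w[...,:2]-lip; a=rel@d; b=rel@[-d[1],d[0]]
    print(n)
    for lo in np.arange(-.10,.18,.01):
        s=(a>lo)&(a<lo+.01)&(abs(b)<(.007 if lo<0 else .05))&(w[...,2]>.04)&(w[...,2]<.25)
        if s.sum()>3: print("  %.2f n%d z%.4f b%.4f"%(lo+.005,s.sum(),np.median(w[s][:,2]),np.median(b[s])))
E
python3 ck.py
```

```text
[0.4598 0.0732 0.1275] [-1.7997e+02  7.0000e-02 -1.5909e+02] [ 0.2 -0.8 -1.8] [-0.01  0.01 -0.05] 0.015327919302503979
top
  -0.10 n30 z0.1324 b0.0001
  -0.09 n31 z0.1327 b0.0002
  -0.08 n31 z0.1326 b0.0001
  -0.07 n32 z0.1324 b-0.0001
  -0.06 n28 z0.1324 b0.0001
  -0.05 n32 z0.1327 b0.0002
  -0.04 n30 z0.1326 b-0.0003
  -0.03 n19 z0.1329 b-0.0001
  0.00 n33 z0.1482 b0.0000
  0.01 n220 z0.1488 b0.0009
  0.02 n220 z0.1487 b-0.0006
  0.03 n220 z0.1488 b0.0012
  0.04 n216 z0.1489 b0.0003
  0.05 n221 z0.1489 b-0.0001
  0.06 n228 z0.1510 b-0.0006
  0.07 n223 z0.1515 b-0.0004
  0.08 n222 z0.1515 b0.0003
  0.09 n218 z0.1514 b-0.0005
  0.10 n209 z0.1513 b0.0023
  0.11 n218 z0.1514 b-0.0002
  0.12 n212 z0.1515 b0.0003
  0.13 n217 z0.1513 b-0.0008
  0.14 n217 z0.1513 b-0.0003
  0.15 n199 z0.1513 b0.0007
  0.16 n213 z0.1490 b0.0006
  0.17 n90 z0.1427 b-0.0018
scene
  -0.10 n4 z0.1329 b-0.0005
  -0.09 n12 z0.1324 b-0.0002
  -0.08 n6 z0.1328 b-0.0005
  -0.07 n9 z0.1321 b-0.0008
  -0.06 n9 z0.1321 b-0.0011
  -0.05 n10 z0.1328 b-0.0011
  -0.04 n9 z0.1324 b0.0020
  -0.01 n10 z0.1442 b-0.0019
  0.00 n30 z0.1254 b0.0004
  0.01 n106 z0.1285 b-0.0048
  0.02 n64 z0.1486 b-0.0012
  0.03 n46 z0.1485 b-0.0029
  0.04 n242 z0.0755 b0.0008
  0.05 n300 z0.0678 b0.0061
  0.06 n66 z0.1509 b-0.0026
  0.07 n49 z0.1512 b0.0069
  0.08 n43 z0.1516 b-0.0084
  0.09 n41 z0.1515 b0.0031
  0.10 n35 z0.1513 b-0.0040
  0.11 n41 z0.1513 b0.0057
  0.12 n39 z0.1515 b0.0085
  0.13 n34 z0.1517 b-0.0076
  0.14 n42 z0.1514 b0.0021
  0.15 n29 z0.1514 b-0.0036
  0.16 n18 z0.1490 b0.0073
```

The blade top is at 0.1326 with the gap spanning 0.127–0.137, so it is level and centred. Now I'll insert it.

Emit:
step_arm(targets=[-0.15,0,-0.01,0,0,0,10,-0.15,0,0,0,0,0,10,-0.15,0,0,0,0,0,10,-0.15,0,0,0,0,0,10,-0.15,0,0,0,0,0,10,-0.15,0,0,0,0,0,10,-0.1,0,0,0,0,0,10,-0.1,0,0,0,0,0,10,-0.05,0,0,0,0,0,10,0,0,0,0,0,0,10,0,0,0,0,0,0,10])

```text
t: 10.48
ee_pos: [0.5233, 0.0978, 0.1274]
ee_rot: [3.141, -0.0, -2.777]
wrist_force: [-0.1, 0.4, -0.9]
grip_width: 0.015
finger_force: 98.2
```

```bash
python3 ck.py | head -14
```

```text
[0.5233 0.0978 0.1274] [ 1.7999e+02 -2.0000e-02 -1.5909e+02] [-0.1  0.4 -0.9] [-0.04 -0.03 -0.04] 0.014961283425244304
top
  -0.03 n6 z0.1323 b-0.0019
  -0.02 n29 z0.1324 b-0.0003
  -0.01 n30 z0.1325 b-0.0001
  0.00 n38 z0.1479 b0.0001
  0.01 n227 z0.1488 b-0.0001
  0.02 n219 z0.1490 b0.0017
  0.03 n215 z0.1488 b-0.0017
  0.04 n219 z0.1486 b0.0007
  0.05 n221 z0.1487 b0.0012
  0.06 n229 z0.1510 b-0.0016
  0.07 n221 z0.1514 b0.0002
  0.08 n210 z0.1513 b-0.0003
```

The blade is in, with its tip about 6 mm from the wall. Next I'll settle it on the ledge and begin the arc about the ledge's front edge.

Emit:
step_arm(targets=[-0.03,0,0.02,0,0,0,10,0,0,0.02,0,0,0,10,-0.004,0,0.073,0,-0.5,0,10,-0.004,0,0.073,0,-0.5,0,10,-0.004,0,0.073,0,-0.5,0,10,-0.004,0,0.073,0,-0.5,0,10,-0.004,0,0.073,0,-0.5,0,10,-0.004,0,0.073,0,-0.5,0,10,0,0,0,0,0,0,10,0,0,0,0,0,0,10], grip_force=120)

```text
t: 12.02
ee_pos: [0.5291, 0.0999, 0.0995]
ee_rot: [-3.142, 0.26, -2.776]
wrist_force: [-3.3, -1.7, 3.1]
grip_width: 0.0142
finger_force: 122.7
```

```bash
python3 ck.py | grep -v scene|head -18
python3 - <<'E'
from lev import *
p=cams.read_camera("wrist"); L,m,R,T,w,o=lever(p)
q=L[m&(abs(L[...,1])<.004)]; k=np.polyfit(q[:,0],q[:,2],1); print(np.degrees(k[0]),k[1],q[:,0].min(),q[:,0].max())
E
```

```text
[0.5291 0.0999 0.0995] [-180.     14.92 -159.07] [-3.3 -1.7  3.1] [-0.19  0.54 -0.02] 0.014240027754047755
top
  -0.09 n11 z0.2397 b0.0006
  -0.08 n28 z0.1155 b-0.0003
  -0.07 n31 z0.1186 b-0.0001
  -0.06 n30 z0.1211 b0.0000
  -0.05 n30 z0.1238 b-0.0002
  -0.04 n28 z0.1218 b-0.0004
  -0.03 n32 z0.1212 b-0.0002
  -0.02 n29 z0.1238 b0.0003
  -0.01 n30 z0.1263 b-0.0001
  0.00 n40 z0.1501 b0.0001
  0.01 n219 z0.1514 b0.0005
  0.02 n224 z0.1512 b0.0000
  0.03 n217 z0.1510 b0.0003
  0.04 n225 z0.1508 b0.0000
  0.05 n217 z0.1509 b0.0005
  0.06 n229 z0.1525 b0.0004
0.2906759065722814 -0.012646599106721819 -0.05265387683052139 0.05511346797618994
```

The lid front is up about 2.5 mm, forces are low and the grip is steady. I'll continue the arc.

Emit:
step_arm(targets=[-0.004,0,0.073,0,-0.5,0,10,-0.004,0,0.073,0,-0.5,0,10,-0.004,0,0.073,0,-0.5,0,10,-0.004,0,0.073,0,-0.5,0,10,-0.004,0,0.073,0,-0.5,0,10,-0.004,0,0.073,0,-0.5,0,10,0,0,0,0,0,0,10,0,0,0,0,0,0,10])

```text
t: 13.38
ee_pos: [0.5382, 0.1038, 0.0742]
ee_rot: [3.141, 0.521, -2.777]
wrist_force: [-3.3, -2.9, -0.6]
grip_width: 0.0142
finger_force: 122.4
```

```bash
python3 ck.py | grep -v scene|head -18
python3 - <<'E'
from lev import *
p=cams.read_camera("wrist"); L,m,R,T,w,o=lever(p)
q=L[m&(abs(L[...,1])<.004)]; k=np.polyfit(q[:,0],q[:,2],1); print(np.degrees(k[0]),k[1],q[:,0].min(),q[:,0].max(),o["joints"])
E
```

```text
[0.5382 0.1038 0.0742] [ 179.94   29.83 -159.11] [-3.3 -2.9 -0.6] [-0.43  0.71 -0.22] 0.014154437839144206
top
  -0.10 n28 z0.0793 b0.0002
  -0.09 n29 z0.0855 b-0.0007
  -0.08 n29 z0.0910 b0.0006
  -0.07 n28 z0.0968 b0.0005
  -0.06 n31 z0.1028 b-0.0003
  -0.05 n30 z0.1085 b0.0001
  -0.04 n31 z0.1099 b-0.0001
  -0.03 n30 z0.1117 b0.0001
  -0.02 n30 z0.1166 b-0.0000
  -0.01 n33 z0.1232 b0.0001
  0.00 n46 z0.1620 b0.0001
  0.01 n225 z0.1627 b-0.0000
  0.02 n221 z0.1618 b-0.0010
  0.03 n218 z0.1609 b0.0002
  0.04 n219 z0.1600 b0.0001
  0.05 n220 z0.1590 b-0.0008
0.9004905561303062 -0.012539636549700405 -0.05233331990239281 0.055169556367477425 [-0.05180778  0.02436378  2.25701738  0.51086253  0.42659461 -2.40917853]
```

The lid is up about 15 mm. Before finishing I'll check whether the blade really rests on the ledge edge.

```bash
cat > fit.py <<'E'
from lev import *
d=np.array([np.cos(np.radians(21)),np.sin(np.radians(21))]); lip=np.array([.6126,.1323])
for n in("top","scene"):
    p=cams.read_camera(n); w=cloud(p); rel=w[...,:2]-lip; a=rel@d; b=rel@[-d[1],d[0]]; z=w[...,2]
    s=(a>-.033)&(a<-.002)&(abs(b)<.008)&(z>.09)&(z<.14)
    k=np.polyfit(a[s],z[s],1)
    for _ in range(3):
        r=z-np.polyval(k,a); s&=abs(r)<.0015; k=np.polyfit(a[s],z[s],1)
    th=np.arctan(k[0]); print(n,s.sum(),"ang",np.degrees(th),"bottom at fulcrum",np.polyval(k,.006)-.003/np.cos(th))
    s=(a>.004)&(a<.054)&(abs(b)<.06)&(z>.14)&(z<.19); k=np.polyfit(a[s],z[s],1); print("lid slope",k[0],"front top",k[1])
o=ctrl.get_obs(); print(np.round(o["ee_pos"],4),np.round(o["wrist_force"],1),np.round(o["torque"],2),np.round(o["joints"],3))
E
python3 fit.py
python3 -c "
from h import *
p=cams.read_camera('scene');cv2.imwrite('pics/s4.png',cv2.resize(p['color'][170:280,270:400],None,fx=5,fy=5,interpolation=2))"
```

```text
top 50 ang 29.179732264610706 bottom at fulcrum 0.12594232939330624
lid slope -0.0856206367620279 front top 0.16394989037678692
scene 24 ang 32.65156775335455 bottom at fulcrum 0.12720360718427365
lid slope -0.011336557367544098 front top 0.16083545986997758
[0.5383 0.1039 0.0743] [-4.3 -3.5 -1. ] [-0.44  0.76 -0.26] [-0.052  0.024  2.257  0.511  0.427 -2.409]
```

View pics/s4.png

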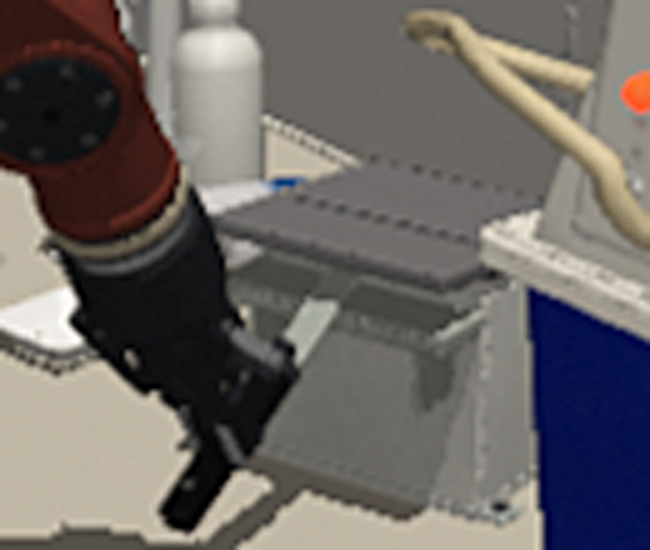

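The blade underside sits at 0.126–0.127 m at the ledge edge, so it is resting there. The lid slope is 0.086 rad, past the seal's release and about 14.6 mm open. The view shows the lever in the gripper, well above the bench. I'll hold still briefly to check it is stable.

Emit:
step_arm(targets=[0,0,0,0,0,0,10,0,0,0,0,0,0,10,0,0,0,0,0,0,10,0,0,0,0,0,0,10,0,0,0,0,0,0,10,0,0,0,0,0,0,10,0,0,0,0,0,0,10,0,0,0,0,0,0,10])

```text
t: 14.88
ee_pos: [0.5383, 0.1039, 0.0743]
ee_rot: [3.141, 0.521, -2.777]
wrist_force: [-4.1, -2.4, -0.8]
grip_width: 0.0147
finger_force: 122.4
```

```bash
python3 fit.py
```

```text
top 54 ang 32.0743522729249 bottom at fulcrum 0.12759133478594142
lid slope -0.0940049540995827 front top 0.1642489043382033
scene 19 ang 32.86537395176496 bottom at fulcrum 0.12721261859365468
lid slope -0.02294461011193965 front top 0.1611260708625083
[0.5383 0.1039 0.0743] [-4.7 -3.5 -1.2] [-0.41  0.75 -0.23] [-0.052  0.024  2.257  0.511  0.427 -2.409]
```

Nothing moved during the hold, so I'm handing in.

```bash
python3 -c "
from bench import job
print(job.close_job())"
```

```text
the job is handed in; nothing more can be done
None
```

The seal has let go and the job is handed in at about 15 s: the lever holds the lid about 15 mm open at the front, its blade resting on the ledge's front edge and its handle in the gripper, clear of the bench.

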